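# Unscrew the cap of the used-up label roll

### The arm

A 6-joint arm with a two-finger parallel gripper is mounted at the origin on a cart in front of the work surface, level with it; the furniture and walls round the work are solid. World frame = base frame: x ahead of the robot, y to its left, z up, the work surface at z = 0. Lengths are in mm, angles in rad, forces in N, time in s.
With the tool pointing down it reaches from about 400 to 825 mm from the base axis. Payload 7 kg.
Tool frame: the origin (TCP) lies at the very end of the fingers, on their centre line; the grasp point (between the pads) lies 19 mm behind it; z points along the fingers, y is the line along which they close (so a half turn about z gives the same grasp; the last joint's range is limited). The gripper opens to 88 mm and grips with 3 to 60 N. Pads are 19 mm wide; open, the fingers measure 130 mm over their backs; the gripper's body (78 mm by 193 mm) begins 47 mm behind the grasp point.
Start: joints at [1.532, 0.359, 0.012, 0, -1.224, -0.288], TCP at [216.693, 639.249, 226.561] pointing down, gripper open.
Joint ranges: [-3.07, 3.07], [-1.43, 2.12], [-1.02, 1.25], [-3.03, 1.67], [-3.05, -0], [-3.03, 3.03]. Speed limits (rad/s): [2.39, 2.39, 3.01, 3.14, 3.14, 3.14].

### API

Orientations are given as a unit quaternion [x, y, z, w].
In Python, from plant import bot gives the robot as it stands. Calls block until the motion is done:
- bot.move_ptp(position, orientation): joint-space move of the TCP to a pose.
- bot.line_to(position, velocity=150, ori=None): straight line of the TCP; ori=None keeps the orientation; velocity is the mean speed in mm/s.
- bot.move_joints(angles): joint-space move.
- bot.move_gripper(opening, force=None): finger opening in mm; force is the grip in N (None keeps the last); returns when the fingers have stopped.
- bot.pause(seconds).
- bot.solve_ik(position, orientation): joint angles nearest the present ones, or None.
- bot.read_state(): the state.
- bot.camera(name): name is "scene" or "side" or "wrist"; returns the picture (420x560x3 uint8, red, green, blue); there is no depth.
- bot.get_calibration(name): a dict with "fx", "fy", "cx", "cy" (pixels), "distortion" ([k1, k2, p1, p2, k3] as OpenCV has them; the pictures are not rectified), "view" (4x4, takes a point from world to camera coordinates); the wrist camera has in their place "T_tool_cam" (4x4, takes a point from camera to tool coordinates, whose origin is the TCP and whose axes are the flange's). Camera axes: x right, y up, looking along -z (the intrinsics and any distortion apply to the point x, -y, -z); pixel columns grow to the right and rows downward; lengths in mm; the calibration is good to about 2 mm. A picture is of the moment at which its call begins: read the wrist's pose just before it. get_calibration takes no time and is no camera call.
A pose or a line that the arm cannot do raises bot.Unreachable and nothing moves.
- bot.close_job(): hands the job in; it is judged then, once.
The state is a dict: "t": time; "joint_pos": joint angles; "qvel": joint speeds; "tau": joint torques, N m; "tcp_pos": TCP position; "eef_rot": TCP orientation; "contact_force": force on the tool from outside, world axes, zero at the start; "moment": the same for the moment, N m; "width": finger opening in mm; "finger_force": force on a finger pad.
Only numpy, scipy, OpenCV 4.12 (cv2) and the standard library are available. Lean on these libraries where they do the work, as an engineer would, in place of code of your own. Each camera call takes 0.05 s, during which the arm holds its last target. There are 200 camera calls.

### The job

One of the two label rolls on the roll stand has run out: only its bare cardboard core is left. Unscrew the retaining cap over that core so that a fresh roll can go on; the two posts have opposite threads and nothing shows which is which, so try the cap both ways to find out how it loosens. Lift the cap straight off and finish while still holding it, upright and in the air well clear above its own post, with the core left in place and the other roll's cap and everything else on the table left alone.

Things in the scene. Friction and masses are not known exactly. Their poses are not given: they have to be found in the camera images.
- stand: twin label-roll stand, grey plate 150 x 340 mm, fixed; origin: centre of its underside on the table; x, y along its short and long side. Steel posts, which never turn, stand on it at y = +85 mm (left) and y = -85 mm (right). A black box 52 mm high stands between them at its +x edge, two thin guide rollers 54 mm high at its -x corners
- post_left (a point): top centre of the left (+y) post, 98 mm above the table, hidden in its cap; axes as the stand's. Thread on both posts: the tightening way meets a hard stop within 3 degrees; the loosening way turns easily and the cap climbs 4 mm per 60 degrees. Turned by 60 to 85 degrees it can be lifted straight off (next stop: about 90); before that the thread holds it down
- post_right (a point): top centre of the right (-y) post, 98 mm above the table, hidden in its cap; axes as the stand's. One post has a right-hand thread (cap loosens anticlockwise seen from above), the other a left-hand one; which is which changes from start to start and cannot be seen
- cap_left_mid (a point): retaining cap, loose, 0.1 kg, screwed tight on the left post: black, round, 44 mm high; knurled grip 48 mm across above a flange 64 mm across and 4 mm thick; orange top with a white pointer line. Point on its axis, half-way up: 22 mm below the top, 92 mm above the table when tight; z up, x along the pointer (along the stand's x when tight). Grip it round the knurl, fingertips just above the flange
- cap_right_mid (a point): retaining cap, loose, 0.1 kg, screwed tight on the right post: black, round, 44 mm high; knurled grip 48 mm across above a flange 64 mm across and 4 mm thick; orange top with a white pointer line. Point on its axis, half-way up: 22 mm below the top, 92 mm above the table when tight; z up, x along the pointer (along the stand's x when tight). Grip it round the knurl, fingertips just above the flange
- full_roll_mid (a point): white label roll, 110 mm across, 50 mm high, threaded over one of the two posts under its cap (top 68 mm above the table); point at its centre. It changes posts from start to start
- bare_core_mid (a point): bare brown cardboard core of the used-up roll, 46 mm across, 50 mm high, on the other post under its cap; point at its centre
- fresh_roll: bystander: a fresh white label roll with a cardboard core, 116 x 50 mm, lying left of the stand
- scanner: bystander: grey barcode scanner on its foot, 118 mm high, right of the stand
- note_pad: bystander: yellow note pad on the right, 52 x 74 mm
- marker: bystander: black marker, 138 mm, lying on the left
- pen_blue: bystander: blue pen, 148 mm, lying on the right
Mind the look-alikes: they are no part of the job. Leave any purple look-alike of the part that bears cap_right_mid alone. What is shaped like the part that bears cap_left_mid but purple is not meant.

How it is judged (in metres and radians):
On the way:
1. the cap over the bare core has been turned loose (by more than 45 degrees) while still on its post (((horizontal distance between bare_core_mid and post_left below 0.03 m and angle between the x axis of cap_left_mid and the x axis of stand, either way round above 0.8 rad and horizontal distance between cap_left_mid and post_left below 0.008 m and height (world z) of cap_left_mid below 0.115 m) or (horizontal distance between bare_core_mid and post_right below 0.03 m and angle between the x axis of cap_right_mid and the x axis of stand, either way round above 0.8 rad and horizontal distance between cap_right_mid and post_right below 0.008 m and height (world z) of cap_right_mid below 0.115 m))), for 0.05 s.
At the end, for the whole second after the job is handed in: the bare core's cap is held in the fingers, still, upright within 0.4 rad, its middle at least 150 mm above the table (30 mm clear of the post) and within 100 mm of the post's axis seen from above; the core is still down on its post and the other cap still screwed on (((horizontal distance between bare_core_mid and post_left below 0.03 m and height (world z) of cap_left_mid above 0.15 m and horizontal distance between cap_left_mid and post_left below 0.1 m and angle between cap_left_mid's own z axis and vertical below 0.4 rad and contact force between cap_left and the fingers above 1 N and linear speed of cap_left below 0.05 m/s and horizontal distance between cap_right_mid and post_right below 0.006 m and height (world z) of cap_right_mid below 0.096 m and height (world z) of bare_core_mid below 0.055 m) or (horizontal distance between bare_core_mid and post_right below 0.03 m and height (world z) of cap_right_mid above 0.15 m and horizontal distance between cap_right_mid and post_right below 0.1 m and angle between cap_right_mid's own z axis and vertical below 0.4 rad and contact force between cap_right and the fingers above 1 N and linear speed of cap_right below 0.05 m/s and horizontal distance between cap_left_mid and post_left below 0.006 m and height (world z) of cap_left_mid below 0.096 m and height (world z) of bare_core_mid below 0.055 m))); the arm keeps its last pose, push and grip.
It fails at once if the cap of the full roll is turned (more than 20 degrees) or moved (more than 8 mm) ((horizontal distance between bare_core_mid and post_left below 0.03 m and (distance of cap_right_mid from where it was at the start of the episode above 0.008 m or angle between the x axis of cap_right_mid and the x axis of stand, either way round above 0.35 rad)) or (horizontal distance between bare_core_mid and post_right below 0.03 m and (distance of cap_left_mid from where it was at the start of the episode above 0.008 m or angle between the x axis of cap_left_mid and the x axis of stand, either way round above 0.35 rad))).
It fails at once if a bystander is pushed away by more than 30 mm, or the full roll by more than 15 mm (distance of any of fresh_roll, scanner, note_pad, marker, pen_blue from where it was at the start of the episode above 0.03 m or distance of full_roll_mid from where it was at the start of the episode above 0.015 m).
It also fails if it takes over 45 s, if anything falls off the work surface, if the arm or the gripper's body presses on something with over 40 N, if the wrist force passes 120 N, or if a joint passes its speed limit or range.

## Working session

There is one attempt and no reset: what is moved stays moved. The work goes in short steps, each a Python script; the robot and the scene stay as the last script left them, time stands still between calls to the robot, and variables do not carry over. Pictures are saved under pics/ and viewed, at most 10 in all, crops included, and the job is handed in when it is done.

```bash
mkdir -p pics; python3 - <<'E'
from plant import bot
import cv2,numpy as np
for n in ["scene","side"]:
    cv2.imwrite(f"pics/{n}0.png",cv2.cvtColor(bot.camera(n),cv2.COLOR_RGB2BGR))
    c=bot.get_calibration(n);print(n,{k:np.round(v,3).tolist() for k,v in c.items()})
s=bot.read_state();print(s)
print(bot.get_calibration("wrist"))
E
```

```text
scene {'fx': 466.816, 'fy': 466.816, 'cx': 271.204, 'cy': 210.759, 'distortion': [-0.014, 0.0, 0.0, 0.0, 0.0], 'view': [[0.797, -0.604, 0.024, -390.719], [0.305, 0.435, 0.847, -279.693], [-0.522, -0.668, 0.531, -1048.99], [0.0, 0.0, 0.0, 1.0]]}
side {'fx': 427.648, 'fy': 427.648, 'cx': 276.481, 'cy': 211.212, 'distortion': [-0.071, 0.0, 0.0, 0.0, 0.0], 'view': [[0.841, -0.541, -0.015, -402.509], [0.329, 0.489, 0.808, -325.007], [-0.43, -0.684, 0.589, -985.102], [0.0, 0.0, 0.0, 1.0]]}
{'t': 0.1, 'joint_pos': array([ 1.53208299e+00,  3.59293303e-01,  1.11817735e-02, -3.09570496e-04,
       -1.22412297e+00, -2.88089125e-01]), 'qvel': array([-6.90228355e-04, -2.69969476e-03,  1.10136050e-03,  1.41062683e-03,
        1.07549254e-03,  9.21576019e-05]), 'tau': array([-1.70620930e-03, -5.84164095e+01,  2.93751669e+01,  7.01549873e+00,
        1.02201567e-02, -5.37070139e-05]), 'tcp_pos': array([216.57823837, 638.855212  , 225.74402558]), 'eef_rot': array([ 9.86670857e-01, -1.62727018e-01, -5.49796480e-05,  7.31605229e-04]), 'contact_force': array([-0.30020155, -1.03185154, -0.66207079]), 'moment': array([ 0.00501215, -0.01810458, -0.01824499]), 'finger_force': 0.0, 'width': 87.44041581305461}
{'fx': 336.97880731397345, 'fy': 336.97880731397345, 'cx': 274.4197203111726, 'cy': 203.30744296309697, 'distortion': array([-0.08072455,  0.        ,  0.        ,  0.        ,  0.        ]), 'T_tool_cam': array([[-1.05737750e-03,  9.60649521e-01,  2.77761373e-01,
         7.48571161e+01],
       [ 9.99999405e-01,  9.40897492e-04,  5.52647577e-04,
        -6.06014580e-01],
       [ 2.69555651e-04,  2.77761792e-01, -9.60649944e-01,
        -1.57433482e+02],
       [ 0.00000000e+00,  0.00000000e+00,  0.00000000e+00,
         1.00000000e+00]])}
```

View pics/scene0.png

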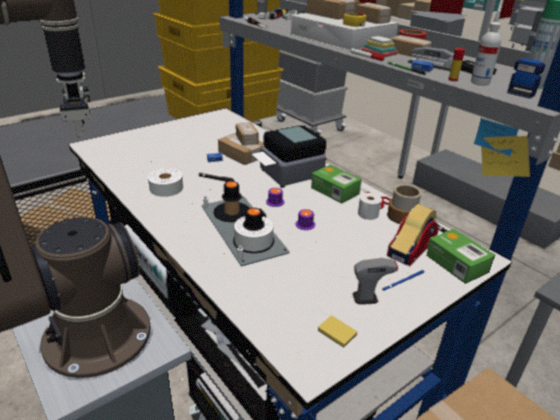

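View pics/side0.png

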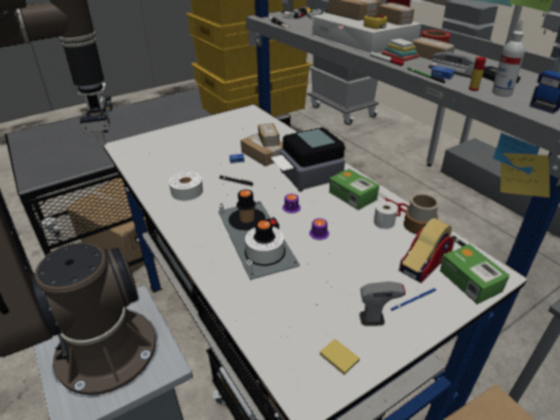

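Bare core is on the far (left, +y) post: its orange cap top is at scene (232,186), side (245,196). The full roll's cap is at scene (254,216), side (264,228). The purple look-alikes lie to the right of them. I'll locate the tops at z=114.

```bash
cat >h.py <<'E'
from plant import bot
import cv2,numpy as np
from scipy.spatial.transform import Rotation as R
def K(c): return np.array([[c["fx"],0,c["cx"]],[0,c["fy"],c["cy"]],[0,0,1.]])
def ray(c,uv,T):   # T: camera->world
    p=cv2.undistortPoints(np.array([[uv]],float),K(c),np.array(c["distortion"]))[0,0]
    return T[:3,3],T[:3,:3]@np.array([p[0],-p[1],-1])
def at_z(c,uv,T,z):
    o,d=ray(c,uv,T); return o+d*(z-o[2])/d[2]
def blobs(img,amin=12):
    h=cv2.cvtColor(img,cv2.COLOR_RGB2HSV)
    m=cv2.inRange(h,(3,170,130),(16,255,255))
    m=cv2.morphologyEx(m,cv2.MORPH_CLOSE,np.ones((5,5),np.uint8))
    n,l,s,c=cv2.connectedComponentsWithStats(m)
    return [(c[i].round(1),int(s[i,4])) for i in range(1,n) if s[i,4]>=amin]
def tool_T(s):
    T=np.eye(4);T[:3,:3]=R.from_quat(s["eef_rot"]).as_matrix();T[:3,3]=s["tcp_pos"];return T
E
python3 - <<'E'
from h import *
for n in ["scene","side"]:
    c=bot.get_calibration(n);T=np.linalg.inv(c["view"])
    for b,a in blobs(cv2.cvtColor(cv2.imread(f"pics/{n}0.png"),cv2.COLOR_BGR2RGB)):
        if 200<b[0]<350 and 170<b[1]<250: print(n,b,a,at_z(c,b,T,114).round(1))
E
```

```text
scene [230.6 184.1] 47 [517.6 245.2 114. ]
scene [274.3 190.3] 16 [603.8 138.7 114. ]
scene [253.  211.6] 57 [482.6  77.6 114. ]
scene [306.1 212.3] 26 [601.1  -9.9 114. ]
side [243.9 193.3] 30 [517.3 240.3 114. ]
side [263.2 224.2] 64 [486.2  76.  114. ]
side [319.3 221.9] 25 [620.7  -1.9 114. ]
```

Post spacing measures 171 mm (expected 170), so the positions hold up. I'll go above the left cap for a close look.

```bash
python3 - <<'E'
from h import *
p=[517.5,243,218]
best=None
for a in np.arange(0,np.pi,0.1):
    q=(R.from_euler('z',a)*R.from_quat([1,0,0,0])).as_quat()
    for qq in (q,(R.from_euler('z',np.pi)*R.from_quat(q)).as_quat()):
        j=bot.solve_ik(p,qq)
        if j is not None and (best is None or abs(j[5])<abs(best[0][5])): best=(j,qq)
print(best)
bot.move_ptp(p,best[1]);bot.pause(.3)
s=bot.read_state();im=bot.camera("wrist")
cv2.imwrite("pics/w1.png",cv2.cvtColor(im,cv2.COLOR_RGB2BGR))
c=bot.get_calibration("wrist");T=tool_T(s)@c["T_tool_cam"]
print(s["t"],s["tcp_pos"],s["joint_pos"],s["contact_force"])
for b,a in blobs(im,60): print(b,a,at_z(c,b,T,114).round(1))
E
```

```text
(array([ 0.7811229 ,  0.19573625, -0.23333842,  0.        , -1.14172165,
        0.04808078]), array([-0.93203909,  0.36235775,  0.        ,  0.        ]))
2.2083 [517.32062166 243.51666694 217.9131389 ] [ 7.82028058e-01  1.95983086e-01 -2.33222407e-01 -1.61640025e-05
 -1.14173929e+00  4.80362024e-02] [-0.66535709  0.62442499  0.08678078]
[163.1  46.8] 812 [659.5 224.2 114. ]
[464.1  90.9] 1381 [485.1  77.8 114. ]
[272.9 200.5] 1221 [519.6 244.  114. ]
```

View pics/w1.png

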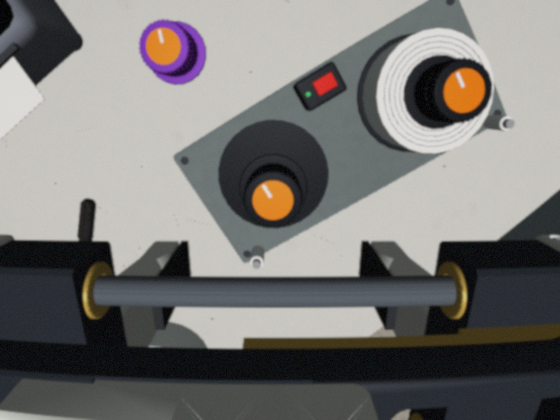

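The wrist view shows the orange cap with pointer at (273,200), over the bare post. The full roll is at (464,91). I'll descend, grip and try a small twist both ways.

```bash
cat >>h.py <<'E'
def show(tag):
    s=bot.read_state();print(tag,round(s["t"],2),s["tcp_pos"].round(1),"j6",s["joint_pos"][5].round(3),"F",s["contact_force"].round(1),"M",s["moment"].round(2),"w",round(s["width"],1),round(s["finger_force"],1));return s
E
python3 - <<'E'
from h import *
s=bot.read_state();q0=s["eef_rot"]
q0=np.array([-0.93203909,0.36235775,0,0]);np.save("q0.npy",q0)
bot.line_to([519,244,135],120,q0)
bot.line_to([519,244,78.5],60,q0);show("down")
bot.move_gripper(40,25);bot.pause(.2);s=show("grip");p=s["tcp_pos"]
p=np.array([519,244,78.5])
for d in (4,8,0,-4,-8,0):
    bot.line_to(p,20,(R.from_euler('z',d,degrees=True)*R.from_quat(q0)).as_quat());bot.pause(.2);show(d)
E
```

```text
down 4.19 [519.3 244.2  78.9] j6 0.049 F [0.9 0.2 0.2] M [ 0.05 -0.01  0.03] w 87.7 0.0
grip 5.12 [519.  244.   78.5] j6 0.049 F [-1.1 -0.6  1. ] M [-0.    0.11 -0.04] w 47.9 25.0
4 5.57 [519.  244.1  78.5] j6 0.117 F [-0.   0.7  0.7] M [-0.02 -0.01 -0.01] w 47.5 25.0
8 6.02 [519.  244.   78.5] j6 0.187 F [-0.2 -0.   0.2] M [ 0.01 -0.03 -0.05] w 47.9 25.0
0 6.51 [519.  244.   78.5] j6 0.05 F [0.  0.7 0.6] M [-0.01 -0.01 -0.02] w 48.0 25.0
-4 6.96 [519.1 244.2  78.5] j6 -0.02 F [-0.   1.  -0.1] M [ 0.33 -0.26  0.22] w 47.6 25.0
-8 7.41 [519.1 244.2  78.5] j6 -0.089 F [ 2.6  1.8 -0.9] M [ 0.56 -0.54  0.74] w 47.8 25.0
0 7.9 [518.8 243.8  78.5] j6 0.047 F [0.1 0.2 2.7] M [ 0.02  0.29 -0.03] w 47.5 25.0
```

Anticlockwise (+) turns freely and clockwise meets the stop, so I'll unscrew anticlockwise, following the climb.

```bash
python3 - <<'E'
from h import *
q0=np.load("q0.npy");p=np.array([519,244,78.5])
for d in (12,24,36,48,60,72):
    bot.line_to(p+[0,0,d*4/60],20,(R.from_euler('z',d,degrees=True)*R.from_quat(q0)).as_quat());s=show(d)
    if abs(s["moment"][2])>.6 or np.linalg.norm(s["contact_force"])>20: print("stop");break
bot.pause(.3);s=show("end");im=bot.camera("wrist")
cv2.imwrite("pics/w2.png",cv2.cvtColor(im,cv2.COLOR_RGB2BGR))
E
```

```text
12 8.26 [518.7 243.7  79. ] j6 0.254 F [-0.   0.3 -1.3] M [-0.03  0.   -0.02] w 47.8 25.0
24 8.62 [518.9 243.9  80. ] j6 0.462 F [ 0.5  0.5 -0.6] M [-0.    0.02 -0.01] w 47.8 25.0
36 8.97 [518.9 244.   80.8] j6 0.671 F [-1.   0.6 -1.3] M [-0.03 -0.03  0.04] w 47.7 25.0
48 9.33 [519.  244.   81.6] j6 0.88 F [-1.1 -0.4 -0.7] M [-0.02  0.01 -0.02] w 48.0 25.0
60 9.69 [519.1 244.   82.5] j6 1.089 F [ 0.1 -1.  -0.3] M [-0.13 -0.14  0.  ] w 48.1 25.0
72 10.05 [519.1 243.9  83.3] j6 1.299 F [ 0.8 -1.  -0.7] M [-0.27 -0.22 -0.01] w 48.0 25.0
end 10.35 [519.  243.9  83.3] j6 1.304 F [ 1.4 -0.9 -0.8] M [-0.41 -0.2   0.05] w 47.4 25.0
```

View pics/w2.png

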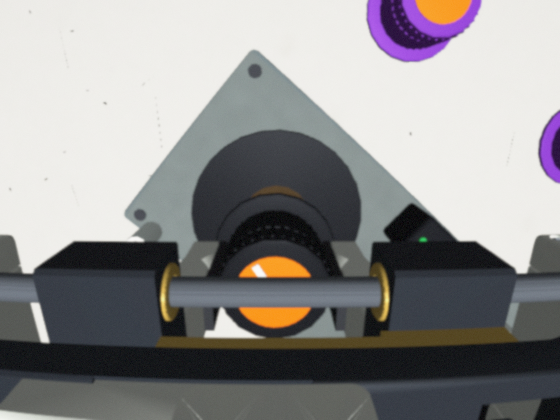

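The pointer at (258,268) kept its direction relative to the gripper, so the cap turned about 72° with it and the brown core is still below. Now I'll lift it, checking the force.

```bash
python3 - <<'E'
from h import *
p=np.array([519,244,83.3])
for z in (86,89,95,110,135,165):
    bot.line_to([519,244,z],40);s=show(z)
    if s["contact_force"][2]<-12: print("held");break
bot.pause(.3);show("end")
bot_im=bot.camera("scene")[140:280,170:340];w=bot.camera("wrist")
cv2.imwrite("pics/e1.png",cv2.cvtColor(np.hstack([cv2.resize(bot_im,(420,346)),cv2.resize(w,(380,346))]),cv2.COLOR_RGB2BGR))
E
```

```text
86 10.65 [519.1 244.   86.3] j6 1.305 F [ 0.5 -1.8  0.2] M [-0.58 -0.16  0.02] w 47.8 25.0
89 10.9 [519.1 244.   89.3] j6 1.305 F [ 0.5 -1.5 -0.9] M [-0.6  -0.15  0.02] w 48.0 25.0
95 11.2 [519.2 244.1  95.5] j6 1.305 F [ 0.2 -0.4  0. ] M [-0.63 -0.16 -0.  ] w 47.7 25.0
110 11.72 [519.  244.2 110.2] j6 1.305 F [-0.7 -0.2 -0.7] M [-0.1  -0.09 -0.05] w 47.7 25.0
135 12.5 [518.9 244.  134.9] j6 1.305 F [ 0.6 -0.5 -1.1] M [-0.07 -0.03  0.01] w 48.3 25.0
165 13.4 [518.8 243.9 164.8] j6 1.305 F [ 0.6  0.7 -0.9] M [-0.02  0.   -0.  ] w 47.7 25.0
end 13.7 [518.9 244.  164.8] j6 1.305 F [ 0.3 -0.4 -0.7] M [-0.11  0.01  0.01] w 48.0 25.0
```

View pics/e1.png

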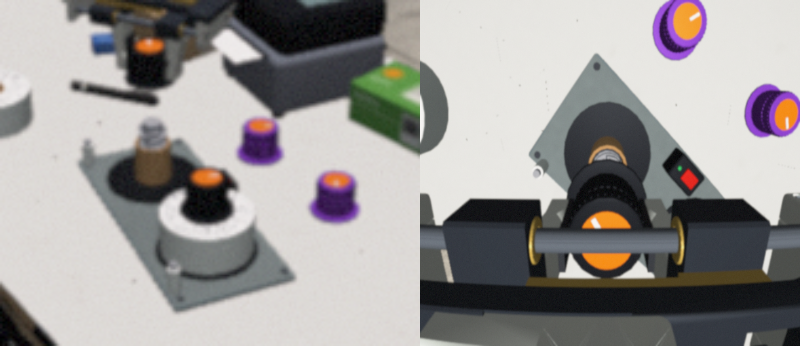

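The cap is held upright in the air (crop 148,60). The core is still on the bare threaded post, and the full roll and its cap look untouched. Cap middle is at about z = 178 mm.

```bash
python3 -c "
from h import *
print(bot.close_job())"
```

```text
the job is handed in; nothing more can be done
None
```

I unscrewed the cap over the bare core (left post; it loosens anticlockwise), lifted it straight off and handed the job in at about 14 s of the 45 s: the gripper was holding it upright about 178 mm above the table, the core was still on its post, and nothing else looked disturbed; the hand-in returned no verdict.

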